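# Click the humidifier dial to its mark and start it

## Task

With a fingertip, turn the ribbed dial on the humidifier control box until its white pointer clicks into place at the double-bar mark, then press the start button beside it all the way down and let it come back up. Only touch the dial and the button: do not pick up or push aside the brush, lighter, paste cup or wooden block that lie around and on the box. Finish clear of everything, with the dial still at the double bar.

Things in the scene. Friction and masses are not known exactly. Their poses are not given: they have to be found in the camera images.
- control_box: Low grey box, grey lid plate, fixed, 170 (x) x 250 (y) x 55 mm high. Origin: centre of underside; x from its slotted front to its back, y to its left, z up. Dial axis at (0, 45) mm, button at (-42, -82) mm. Five dark marks fan out on the lid behind the dial at 60, 30, 0, -30, -60 degrees from box x (positive toward box y): single bars, but the one at -30 (fourth clockwise) is a double bar.
- dial (a joint): Dial angle in rad, grows clockwise seen from above. 0: pointer at the leftmost mark; one mark every 0.524; double bar = 1.571. A sprung ball clicks it into rest at every mark: about 0.05 N m to leave a mark; from past halfway it jumps on by itself when let go. Starts one to three clicks before the double bar. Stops just beyond the first and last marks.
- dial_top (a point): Centre of the dial's flat top, 77 mm above the box's underside. Black disc, 104 mm diameter, ribbed at the rim and on top (grippy ring 24 to 44 mm from the axis). Spring-seated: sinks up to 5 mm under 5 to 11 N, then rigid; turns at any depth. A fingertip pressed 2 to 5 mm down on the grippy ring and moved along a circle about the axis takes the dial along by friction.
- dial_pointer (a point): Outer end of the white pointer line on the dial's top, 46 mm from the axis; it turns with the dial.
- double_mark (a point): Middle of the double-bar mark on the lid plate (58 to 71 mm from the dial's axis).
- start_button (a joint): Travel of the button in m: 0 up, 0.006 fully down; springs back when let go.
- start_button_top (a point): Centre of the top of the round pale start button, 34 mm in diameter, in a dark collar; goes straight down 6 mm, about 5 N when fully down.
- wood_block: Small wooden block, 37 x 50 x 18 mm, lying loose on the box's lid behind the button. Origin: centre of its underside. Leave it.
- brush: Paste brush with wooden handle, 179 mm long, 13 mm thick, lying loose along the box's front side. Origin: centre of its underside. Leave it.
- cup: Small plastic portion cup of paste, 63 mm wide, 36 mm high, loose to the right of the box. Origin: centre of its underside. Leave it.
- lighter: Lighter lying flat and loose to the left of the box, about 73 x 24 x 14 mm. Origin: centre of its underside. Leave it.

How it is judged:
By the outcome, as a careful person would: the job done as asked, in the order asked, and still so for the second after the job is handed in, with the robot touching nothing.
It also fails if it takes over 38 s, if anything falls off the work surface, if the arm or the gripper's body presses on something with over 40 N, if the wrist force passes 120 N, or if a joint passes its speed limit or range.

## Robot

A 6-joint arm with a two-finger parallel gripper is mounted at the origin on a cart in front of the work surface, level with it; the furniture and walls round the work are solid. World frame = base frame: x ahead of the robot, y to its left, z up, the work surface at z = 0. Lengths are in m, angles in rad, forces in N, time in s.
With the tool pointing down it reaches from about 0.275 to 0.725 m from the base axis. Payload 5.6 kg.
Tool frame: the origin (TCP) lies at the very end of the fingers, on their centre line; the grasp point (between the pads) lies 19 mm behind it; z points along the fingers, y is the direction in which the jaws open and shut (so a half turn about z gives the same grasp; the last joint's range is limited). The gripper opens to 85 mm and grips with 20 to 120 N. Pads are 22 mm wide; open, the fingers measure 114 mm over their backs; the gripper's body (76 mm by 85 mm) begins 54 mm behind the grasp point. The pads swing forward as they close: fully open they stand 13 mm farther back than shut.
Start: joints at [1.497, 0.255, 0.108, 0, -1.424, -0.285], TCP at [0.193, 0.515, 0.231] pointing down, gripper open.
Joint ranges: [-2.95, 2.95], [-1.21, 1.97], [-1.09, 1.5], [-2.87, 1.71], [-2.94, -0.07], [-3.05, 3.05]. Speed limits (rad/s): [2.57, 2.57, 3.14, 3.14, 3.14, 3.14].

## Interface

Orientations are given as a rotation vector (axis times angle).
In Python, from workcell import bot gives the robot as it stands.
- The arm moves only by the tool apply_moves, never from a script. Its argument "commands" is a list of rows, each a list of 4 numbers: the shift along the tool's x, y, z scaled (see below), then the turn about the tool's z scaled (see below). A call has 1 to 20 rows; each row is the pose to reach, as a shift and turn from the pose commanded when the call began, along the tool's axes at that moment; what a row does not reach only later rows make up. The controller multiplies each number of a shift by 500 mm and each number of a turn by pi/2 rad. A row lasts 1/10 s, in which the tool goes at most 50 mm and 8.59 degrees, less where a joint would pass 70% of its speed; a pose out of reach is approached as far as the arm can. A call with a number of a shift or a turn outside -1 to 1 is refused whole. A call with a gripper value outside its range is refused whole. "hand" is the gripper's target within -1 to 1 (shut at 1, half-way at 0, fully open at -1), set as the call begins (left out, the last holds). The fingers move at their own pace and stop on an object; the grip force is fixed at half the most. Time passes only in rows, so rows that repeat a pose let the fingers close. It gives the time, the measured TCP pose, the force and the opening at its end, in the units of the state.
- bot.read_state(): the state, without advancing time (a new reading comes with each control period).
- bot.snapshot(name): name is "scene" or "side" or "wrist"; returns a dict with "img" (400x640x3 uint8, red, green, blue), "depth" (400x640 float32, m along the optical axis (not along the pixel's ray), 0 where there is no reading), "K" (3x3 intrinsics, pixels), "origin" and "attitude" of the camera in the world. Camera axes: x right, y down, z forward; pixel columns grow to the right and rows downward; lengths in m; the calibration is good to about 2 mm. The wrist camera is an equidistant fisheye: a pixel r from the principal point sees the ray r / f radians off the axis. A picture is of the moment at which its call begins.
- bot.sign_off(): hands the job in, once; it reports no verdict.
The state is a dict: "t": time; "q": joint angles; "dq": joint speeds; "joint_efforts": joint torques, N m; "eef_pos": TCP position; "tool_rot": TCP orientation; "contact_force": force on the tool from outside, world axes, zero at the start; "moment": the same for the moment, N m; "gripper_width": finger opening in m.
Only numpy, scipy, OpenCV 4.12 (cv2) and the standard library are available. Lean on these libraries where they do the work, as an engineer would, in place of code of your own. Each camera call takes 0.05 s, during which the arm holds its last target. There are 200 camera calls.

## Working session

There is one attempt and no reset: what is moved stays moved. The work goes in short steps, Python scripts to look and compute and a tool call to move; the robot and the scene stay as the last step left them, time stands still between calls to the robot, and variables do not carry over. Pictures are saved under pics/ and viewed, about 8 in all and at most 12, crops included, and the job is handed in when it is done.

Besides the shell and the picture viewer there is one more tool, called after "Request:" by a JSON object that holds its "fn" and its "kwargs". apply_moves: Moves the arm, as the interface text tells. Its arguments: {"type":"object","properties":{"commands":{"type":"array","items":{"type":"array","items":{"type":"number"}}},"hand":{"type":"number"}},"required":["commands"]}

```bash
mkdir -p pics; ls
python3 - <<'E'
from workcell import bot
import cv2,numpy as np
s=bot.read_state();print(s)
for n in("scene","side"):
    d=bot.snapshot(n);np.savez(f"pics/{n}1.npz",**d);cv2.imwrite(f"pics/{n}1.png",d["img"][:,:,::-1]);print(n,d["K"],d["origin"],d["attitude"])
E
```

```text
pics
{'t': 0.0, 'q': array([ 1.49663133e+00,  2.55762849e-01,  1.07014550e-01, -5.08825173e-04,
       -1.42390735e+00, -2.84587360e-01]), 'dq': array([ 0.001236  ,  0.00054293,  0.00084121, -0.00109848, -0.00060344,
        0.00052225]), 'joint_efforts': array([-6.25256362e-04, -3.86626947e+01,  2.37942696e+01,  5.36494598e+00,
       -6.05963884e-03,  5.95801211e-06]), 'eef_pos': array([0.19287387, 0.5145408 , 0.2303862 ]), 'tool_rot': array([ 3.08929397e+00, -5.60286177e-01, -4.79167426e-04]), 'contact_force': array([0.52470432, 0.3641958 , 0.02946398]), 'moment': array([ 0.04385314, -0.04120963, -0.00398362]), 'gripper_width': 0.08541463537905551}
scene [[509.78948618   0.         321.58500393]
 [  0.         509.78948618 195.13540498]
 [  0.           0.           1.        ]] [ 0.62314605 -0.75049905  0.84978789] [-2.32772488 -0.17827705  0.07888629]
side [[436.64240193   0.         315.57627591]
 [  0.         436.64240193 195.64745679]
 [  0.           0.           1.        ]] [ 0.55055206 -0.96456036  0.47743114] [-1.93431215 -0.04666513  0.00504205]
```

View pics/scene1.png

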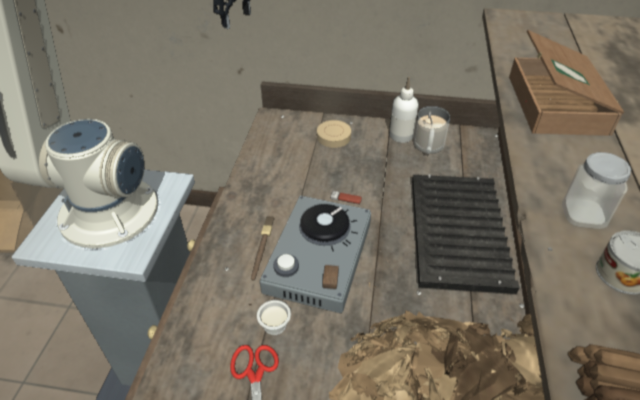

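View pics/side1.png

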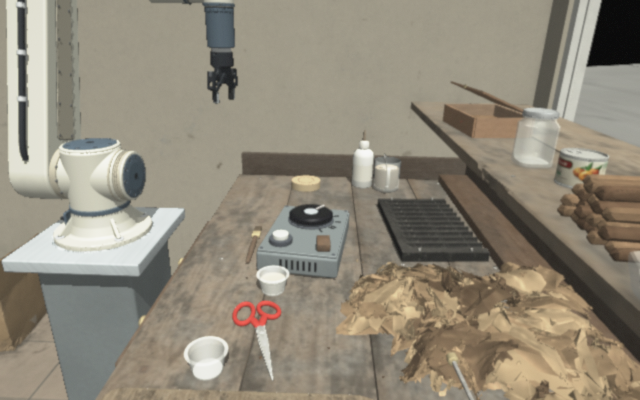

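The scene picture shows the box with the dial at about (325,222), the button at (286,262), the block at (330,276) and the pointer toward (343,208). I'll enlarge this area and deproject it.

```bash
cat > h.py <<'E'
import numpy as np,cv2
from scipy.spatial.transform import Rotation as R
def load(f): return dict(np.load(f))
def att(d):
    a=np.array(d["attitude"]); return a if a.shape==(3,3) else R.from_rotvec(a).as_matrix()
def px(d,u,v,z=None):
    "pixel -> world; with plane height z, or by depth"
    r=np.array([(u-d["K"][0,2])/d["K"][0,0],(v-d["K"][1,2])/d["K"][1,1],1.])
    w=att(d)@r
    s=d["depth"][int(round(v)),int(round(u))] if z is None else (z-d["origin"][2])/w[2]
    return d["origin"]+s*w
def proj(d,p):
    c=att(d).T@(np.array(p)-d["origin"]); return (d["K"]@(c/c[2]))[:2]
E
python3 - <<'E'
from h import *
d=load("pics/scene1.npz")
for u,v in((325,226),(286,262),(309,222),(265,278),(347,303),(300,255)): print(u,v,px(d,u,v))
c=d["img"][180:320,240:385,::-1]
cv2.imwrite("pics/c1.png",cv2.resize(c,None,fx=4,fy=4,interpolation=cv2.INTER_CUBIC))
E
```

```text
325 226 [ 0.51882812 -0.0406933   0.07647077]
286 262 [ 0.45813471 -0.14470874  0.07517794]
309 222 [ 0.48428299 -0.0348216   0.07679436]
265 278 [ 0.42123959 -0.1721302   0.05296272]
347 303 [ 0.58207585 -0.16712731 -0.00238028]
300 255 [ 0.47728285 -0.10380707  0.05093863]
```

View pics/c1.png

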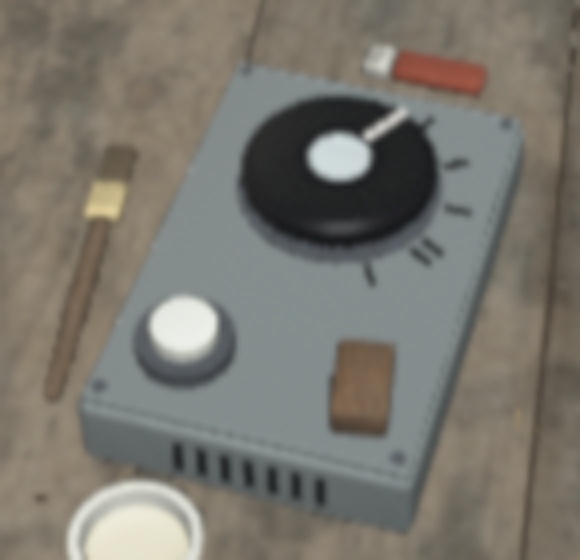

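The crop shows the pointer at the leftmost mark (dial 0), so it needs three clicks, +1.571 rad clockwise. The lid corners are at crop (242,66), (522,124), (85,402) and about (410,478). I'll fit the box pose to these.

Run:
```python
from h import *
from scipy.optimize import least_squares
d=load("pics/scene1.npz")
f=lambda u,v:(240+(u+.5)/4-.5,180+(v+.5)/4-.5)
# box pts: marks 64.5mm radius at lid .055, screws unknown, dial top, button top
obs=[]
for a,(u,v) in zip((60,30,0,-30,-60),((427,123),(456,163),(458,210),(428,251),(370,274))):
    a=np.radians(a);obs.append(((.0645*np.cos(a),.045+.0645*np.sin(a),.055),f(u,v)))
obs.append(((0,.045,.077),f(340,168)))
obs+= [((-.085,.125,.055),f(240,65)),((.085,.125,.055),f(524,124)),((-.085,-.125,.055),f(82,404))]
def T(p,o): c,s=np.cos(p[2]),np.sin(p[2]);return np.array([p[0]+c*o[0]-s*o[1],p[1]+s*o[0]+c*o[1],o[2]])
r=least_squares(lambda p:np.concatenate([proj(d,T(p,o))-uv for o,uv in obs]),[.5,-.08,0],loss="soft_l1")
p=r.x;print(p,np.degrees(p[2]));print(r.fun.reshape(-1,2).round(2))
print("dial",T(p,(0,.045,.077)),"btn",T(p,(-.042,-.082,.07)))
print("btn px",px(d,*f(184,327),.075), "hub px",px(d,*f(340,157),.078))
D=T(p,(0,.045,.077))[:2]; x=px(d,*f(403,112),.077)[:2]-D; print("ptr",x,np.degrees(np.arctan2(x[1],x[0])-p[2]))
# depth cloud near dial
v,u=np.mgrid[195:250,295:355];P=np.array([px(d,a,b) for a,b in zip(u.ravel(),v.ravel())])
m=np.abs(P[:,2]-.0765)<.003;Q=P[m];print(Q[:,:2].min(0),Q[:,:2].max(0),np.median(Q,0)); m=P[:,2]>.0795;print(m.sum(),P[m].mean(0) if m.any() else 0)
s=bot=None
```

```text
[ 0.51051058 -0.06698211 -0.11265086] -6.4544187787863
[[-0.76  0.75]
 [ 0.17  0.38]
 [ 0.33  0.21]
 [ 0.3   0.4 ]
 [ 0.83  0.84]
 [ 0.14 -2.37]
 [-2.02 -1.76]
 [ 0.88 -2.59]
 [-1.05  0.09]]
dial [ 0.51556915 -0.02226734  0.077     ] btn [ 0.45955895 -0.14374103  0.07      ]
btn px [ 0.45706567 -0.14316824  0.075     ] hub px [ 0.5152527 -0.0221637  0.078    ]
ptr [0.02791023 0.03900883] 60.87126805024011
[ 0.46629487 -0.07170638] [0.56395574 0.02574057] [ 0.51546951 -0.02474126  0.07566598]
22 [ 0.5982132  -0.58193077  0.67484698]
```

```bash
cat >> h.py <<'E'
def rel(s,p,yaw=None):
    "row (scaled) from measured state s to world p, tool-x yaw in deg"
    M=R.from_rotvec(s["tool_rot"]).as_matrix()
    y0=np.degrees(np.arctan2(M[1,0],M[0,0]))
    t=0 if yaw is None else ((y0-yaw+180)%360-180)
    return np.r_[M.T@(np.array(p)-s["eef_pos"])/.5,t/90].round(4),y0
D=np.array([.5155,-.0225])
E
python3 - <<'E'
from h import *
from workcell import bot
s=bot.read_state();print(rel(s,[*(D+.034*np.array([np.cos(np.radians(225)),np.sin(np.radians(225))])),.13],45))
E
```

```text
(array([ 0.9531,  0.8407,  0.2025, -0.7285]), np.float64(-20.561147419553595))
```

Request:
{"fn": "apply_moves", "kwargs": {"commands": [[0.953,0.841,0.1,-0.728],[0.953,0.841,0.1,-0.728],[0.953,0.841,0.1,-0.728],[0.953,0.841,0.1,-0.728],[0.953,0.841,0.1,-0.728],[0.953,0.841,0.1,-0.728],[0.953,0.841,0.1,-0.728],[0.953,0.841,0.1,-0.728],[0.953,0.841,0.1,-0.728],[0.953,0.841,0.1,-0.728],[0.953,0.841,0.1,-0.728],[0.953,0.841,0.1,-0.728],[0.953,0.841,0.1,-0.728],[0.953,0.841,0.1,-0.728],[0.953,0.841,0.1,-0.728],[0.953,0.841,0.2,-0.728],[0.953,0.841,0.2,-0.728],[0.953,0.841,0.2,-0.728],[0.953,0.841,0.2,-0.728],[0.953,0.841,0.2,-0.728]], "hand": 1}}

```text
t: 2.1
eef_pos: [0.4931, -0.0455, 0.1335]
tool_rot: [2.901, 1.202, 0.006]
contact_force: [-0.7, 0.1, 1.3]
gripper_width: -0.0003
```

Run:
```python
from h import *
from workcell import bot
s=bot.read_state();print(s["eef_pos"],s["q"],s["contact_force"])
for a in (225,):print(rel(s,[*(D+.034*np.array([np.cos(np.radians(a)),np.sin(np.radians(a))])),.08],45))
d=bot.snapshot("wrist");d2=bot.snapshot("scene")
print(proj(d2,s["eef_pos"]))
c=cv2.resize(d2["img"][150:320,220:390],(400,400),interpolation=cv2.INTER_CUBIC)
w=cv2.resize(d["img"],(400*640//400*400//640,250))
o=np.zeros((400,800,3),np.uint8);o[:,:400]=c;o[:250,400:]=w
cv2.imwrite("pics/p2.png",o[:,:,::-1])
```

```text
[ 0.49307728 -0.04552486  0.13352776] [ 2.25466521e-01  1.98712085e-01 -2.20430740e-01  6.22618487e-04
 -1.14755260e+00  2.13086909e+00] [-0.70568475  0.06587619  1.31474364]
(array([-0.0041, -0.0011,  0.107 ,  0.0003]), np.float64(45.02291261182824))
[311.9005618  206.75912547]
```

View pics/p2.png

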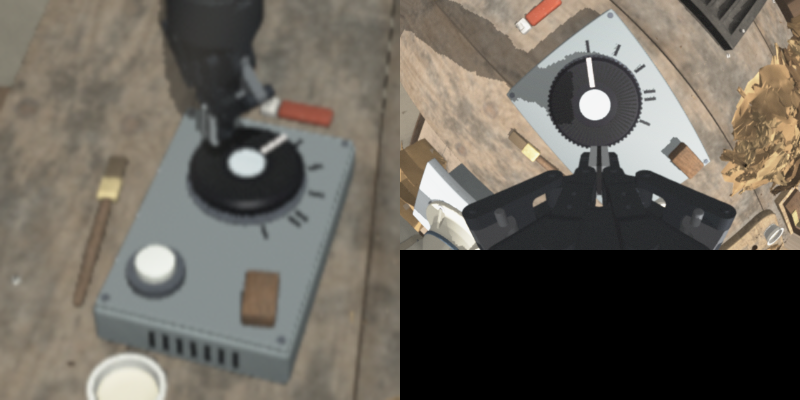

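Scene crop: the fingertip is over the front-left rim side of the dial, with the pointer still on mark 1. In the wrist view the finger line runs through the hub. Descending now.

Request:
{"fn": "apply_moves", "kwargs": {"commands": [[-0.003,-0.001,0.05,0],[-0.003,-0.001,0.09,0],[-0.003,-0.001,0.1,0],[-0.003,-0.001,0.103,0],[-0.003,-0.001,0.106,0],[-0.003,-0.001,0.109,0],[-0.003,-0.001,0.112,0],[-0.003,-0.001,0.112,0],[-0.003,-0.001,0.112,0]]}}

```text
t: 3.1
eef_pos: [0.491, -0.0469, 0.0764]
tool_rot: [2.902, 1.201, 0.003]
contact_force: [-0.1, -1.4, 4.7]
gripper_width: -0.0002
```

Request:
{"fn": "apply_moves", "kwargs": {"commands": [[0,0,0.003,0],[0,0,0.006,0],[0,0,0.006,0]]}}

```text
t: 3.4
eef_pos: [0.4911, -0.047, 0.0737]
tool_rot: [2.901, 1.202, 0.003]
contact_force: [-1.0, -0.4, 7.1]
gripper_width: 0.0002
```

Run:
```python
from h import *
from workcell import bot
s=bot.read_state();print(s["eef_pos"],s["contact_force"])
p=s["eef_pos"][:2]-D;r=np.hypot(*p);a0=np.degrees(np.arctan2(p[1],p[0]));print(r,a0)
for k in range(0,96,5):
    a=np.radians(a0-k);y0=rel(s,s["eef_pos"])[1]
    print(k,list(rel(s,[*(D+r*np.array([np.cos(a),np.sin(a)])),s["eef_pos"][2]],y0-k)[0].round(3)))
```

```text
[ 0.49113271 -0.04702678  0.07368364] [-1.04620236 -0.44282302  7.07199023]
0.03457351178681587 -134.81310176619118
0 [np.float64(0.0), np.float64(0.0), np.float64(0.0), np.float64(0.0)]
5 [np.float64(0.0), np.float64(-0.006), np.float64(-0.0), np.float64(0.056)]
10 [np.float64(0.001), np.float64(-0.012), np.float64(-0.0), np.float64(0.111)]
15 [np.float64(0.002), np.float64(-0.018), np.float64(-0.0), np.float64(0.167)]
20 [np.float64(0.004), np.float64(-0.024), np.float64(-0.0), np.float64(0.222)]
25 [np.float64(0.006), np.float64(-0.029), np.float64(-0.0), np.float64(0.278)]
30 [np.float64(0.009), np.float64(-0.035), np.float64(-0.0), np.float64(0.333)]
35 [np.float64(0.012), np.float64(-0.04), np.float64(-0.0), np.float64(0.389)]
40 [np.float64(0.016), np.float64(-0.044), np.float64(-0.0), np.float64(0.444)]
45 [np.float64(0.02), np.float64(-0.049), np.float64(-0.0), np.float64(0.5)]
50 [np.float64(0.024), np.float64(-0.053), np.float64(-0.0), np.float64(0.556)]
55 [np.float64(0.029), np.float64(-0.057), np.float64(-0.0), np.float64(0.611)]
60 [np.float64(0.034), np.float64(-0.06), np.float64(-0.0), np.float64(0.667)]
65 [np.float64(0.04), np.float64(-0.063), np.float64(-0.0), np.float64(0.722)]
70 [np.float64(0.045), np.float64(-0.065), np.float64(-0.0), np.float64(0.778)]
75 [np.float64(0.051), np.float64(-0.067), np.float64(-0.0), np.float64(0.833)]
80 [np.float64(0.057), np.float64(-0.068), np.float64(-0.0), np.float64(0.889)]
85 [np.float64(0.063), np.float64(-0.069), np.float64(-0.0), np.float64(0.944)]
90 [np.float64(0.069), np.float64(-0.069), np.float64(-0.0), np.float64(1.0)]
95 [np.float64(0.075), np.float64(-0.069), np.float64(-0.0), np.float64(1.056)]
```

Request:
{"fn": "apply_moves", "kwargs": {"commands": [[0,-0.006,0.002,0.056],[0.001,-0.012,0.002,0.111],[0.002,-0.018,0.002,0.167],[0.004,-0.024,0.002,0.222],[0.006,-0.029,0.002,0.278],[0.009,-0.035,0.002,0.333],[0.012,-0.04,0.002,0.389],[0.016,-0.044,0.002,0.444],[0.02,-0.049,0.002,0.5],[0.024,-0.053,0.002,0.556],[0.029,-0.057,0.002,0.611],[0.034,-0.06,0.002,0.667],[0.04,-0.063,0.002,0.722],[0.045,-0.065,0.002,0.778],[0.051,-0.067,0.002,0.833],[0.057,-0.068,0.002,0.889],[0.063,-0.069,0.002,0.944],[0.069,-0.069,0.002,1.0],[0.069,-0.069,0.002,1.0],[0.069,-0.069,0.002,1.0]]}}

```text
t: 5.4
eef_pos: [0.4891, 0.0029, 0.072]
tool_rot: [-2.901, 1.203, 0.003]
contact_force: [-7.1, 4.9, 9.9]
gripper_width: -0.0001
```

Run:
```python
from h import *
from workcell import bot
s=bot.read_state();print(s["eef_pos"],s["contact_force"],s["q"],s["moment"])
p=s["eef_pos"][:2]-D;print(np.hypot(*p),np.degrees(np.arctan2(p[1],p[0])))
d=bot.snapshot("wrist");d2=bot.snapshot("scene")
c=cv2.resize(d2["img"][150:320,220:390],(400,400),interpolation=cv2.INTER_CUBIC)
w=cv2.resize(d["img"][0:320,120:520],(400,320))
o=np.zeros((400,800,3),np.uint8);o[:,:400]=c;o[:320,400:]=w
cv2.imwrite("pics/p3.png",o[:,:,::-1])
```

```text
[0.4891265  0.00285956 0.07204433] [-7.10697337  4.91947567  9.89861877] [ 0.32560165  0.24985838 -0.32615983 -0.00213163 -0.9957649   0.46004738] [1.69293144 2.62601255 0.00586695]
0.03658782719787104 136.1228196805502
```

View pics/p3.png

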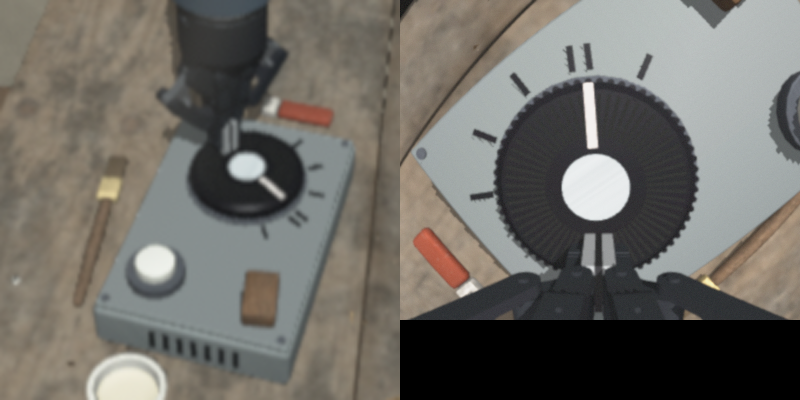

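In the wrist view the pointer tip (588,85) is almost on the double-bar middle (579,57), seen from the hub at (596,187). That is about 3° past it, inside the click's catch range. Lifting straight up, then I'll plan the button.

Request:
{"fn": "apply_moves", "kwargs": {"commands": [[0,0,-0.006,0],[0,0,-0.015,0],[0,0,-0.04,0],[0,0,-0.1,0],[0,0,-0.14,0],[0,0,-0.14,0]]}}

```text
t: 6.1
eef_pos: [0.4924, 0.0023, 0.1445]
tool_rot: [-2.899, 1.201, -0.009]
contact_force: [1.7, -0.2, -0.8]
gripper_width: -0.0001
```

Run:
```python
from h import *
from workcell import bot
s=bot.read_state();print(s["eef_pos"],s["contact_force"])
print(rel(s,[.458,-.1435,.12]))
d=bot.snapshot("wrist");d2=bot.snapshot("scene")
w=d["img"];c=cv2.resize(d2["img"][190:260,290:370],(800,700))[:400]
cv2.imwrite("pics/p4.png",np.vstack([cv2.resize(w[:320,120:560],(800,582))])[:,:,::-1])
```

```text
[0.49235737 0.00230577 0.14445666] [ 1.70203187 -0.22142256 -0.78165737]
(array([0.1575, 0.255 , 0.0482, 0.    ]), np.float64(-45.01844744084874))
```

View pics/p4.png

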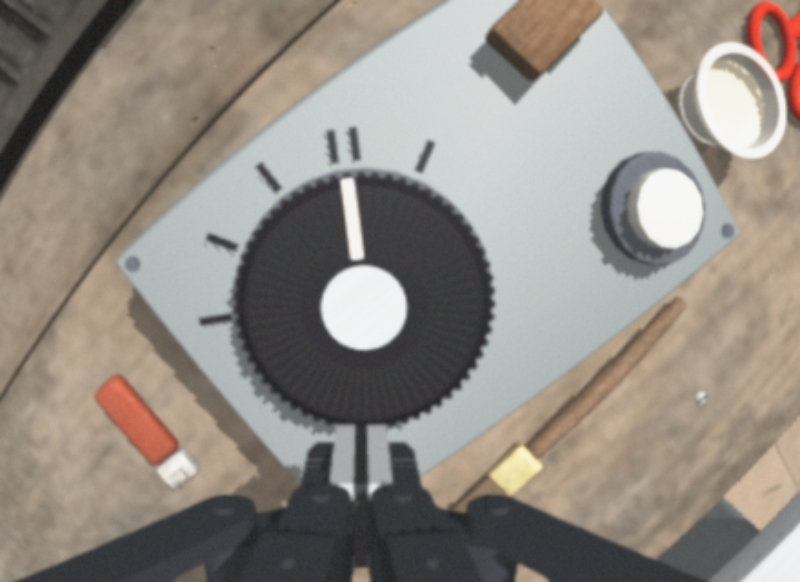

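The pointer tip (347,180) clearly points at the double bar (342,145). Moving above the button.

Request:
{"fn": "apply_moves", "kwargs": {"commands": [[0.08,0.128,0.02,0],[0.158,0.254,0.04,0],[0.158,0.254,0.04,0],[0.158,0.254,0.05,0],[0.158,0.254,0.05,0],[0.158,0.254,0.05,0],[0.158,0.254,0.05,0]]}}

```text
t: 6.9
eef_pos: [0.4566, -0.1427, 0.1163]
tool_rot: [-2.903, 1.201, -0.0]
contact_force: [0.2, 0.8, -0.6]
gripper_width: -0.0002
```

Run:
```python
from h import *
from workcell import bot
s=bot.read_state();print(s["eef_pos"],s["contact_force"],rel(s,[.4585,-.1435,.08])[0])
d=bot.snapshot("wrist");d2=bot.snapshot("scene")
c=cv2.resize(d2["img"][150:320,220:390],(400,400),interpolation=cv2.INTER_CUBIC)
w=cv2.resize(d["img"][0:320,120:520],(400,320))
o=np.zeros((400,800,3),np.uint8);o[:,:400]=c;o[:320,400:]=w
cv2.imwrite("pics/p5.png",o[:,:,::-1])
```

```text
[ 0.45664062 -0.14268002  0.11631889] [ 0.21136776  0.79456979 -0.60041445] [ 0.0038 -0.0015  0.0726  0.    ]
```

View pics/p5.png

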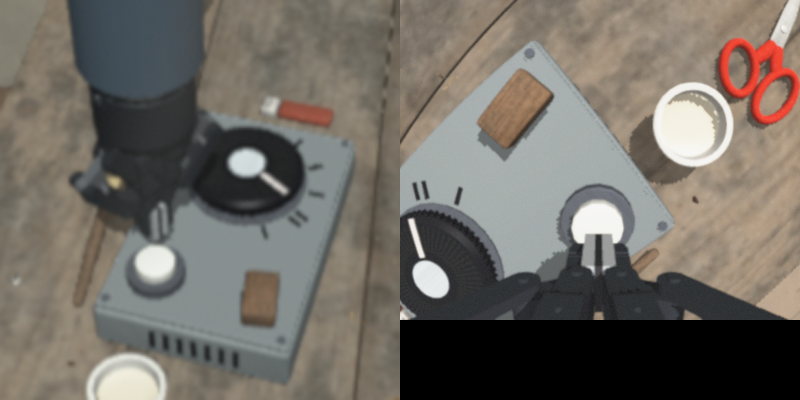

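The finger is centred sideways on the button in the wrist view, with the block and cup clear. Descending and pressing.

Request:
{"fn": "apply_moves", "kwargs": {"commands": [[0.003,-0.001,0.05,0],[0.003,-0.001,0.072,0],[0.003,-0.001,0.078,0],[0.003,-0.001,0.082,0],[0.003,-0.001,0.086,0],[0.003,-0.001,0.09,0],[0.003,-0.001,0.09,0]]}}

```text
t: 7.7
eef_pos: [0.4578, -0.1443, 0.0717]
tool_rot: [-2.902, 1.203, -0.001]
contact_force: [-2.7, 1.2, 4.5]
gripper_width: -0.0005
```

Request:
{"fn": "apply_moves", "kwargs": {"commands": [[0,0,0.003,0],[0,0,0.006,0],[0,0,0.009,0],[0,0,0.009,0]]}}

```text
t: 8.1
eef_pos: [0.458, -0.1445, 0.0706]
tool_rot: [-2.903, 1.201, -0.004]
contact_force: [-12.3, 7.0, 31.9]
gripper_width: 0.0001
```

Run:
```python
from h import *
d=load("pics/scene1.npz")
for v in range(251,277,2): print(v,[round(1000*px(d,u,v)[2]) for u in range(272,302,2)])
```

```text
251 [0, 54, 55, 54, 51, 50, 51, 51, 54, 51, 56, 53, 51, 56, 53]
253 [51, 54, 53, 50, 52, 53, 55, 52, 53, 56, 53, 52, 54, 53, 55]
255 [53, 54, 53, 53, 53, 74, 74, 76, 74, 65, 54, 53, 53, 55, 51]
257 [54, 52, 54, 64, 75, 74, 74, 75, 77, 77, 74, 65, 52, 52, 55]
259 [54, 54, 67, 73, 74, 77, 73, 77, 77, 74, 74, 63, 64, 56, 51]
261 [56, 64, 66, 74, 76, 73, 76, 77, 75, 75, 75, 70, 67, 54, 53]
263 [56, 64, 66, 74, 78, 75, 76, 75, 74, 75, 74, 66, 63, 65, 55]
265 [54, 64, 66, 73, 74, 78, 73, 76, 75, 77, 73, 65, 66, 61, 55]
267 [53, 66, 67, 67, 70, 74, 73, 73, 74, 69, 68, 65, 63, 57, 55]
269 [54, 62, 64, 68, 65, 68, 68, 66, 69, 65, 63, 64, 64, 53, 55]
271 [54, 58, 65, 63, 66, 67, 65, 65, 65, 65, 65, 63, 58, 51, 54]
273 [55, 53, 60, 63, 61, 63, 66, 65, 64, 850, 63, 56, 55, 54, 52]
275 [53, 52, 50, 54, 57, 60, 61, 60, 62, 58, 57, 53, 55, 53, 54]
```

Request:
{"fn": "apply_moves", "kwargs": {"commands": [[0,0,-0.009,0],[0,0,-0.02,0],[0,0,-0.06,0],[0,0,-0.14,0],[0,0,-0.2,0],[0,0,-0.2,0],[0,0,-0.2,0]]}}

```text
t: 8.8
eef_pos: [0.4581, -0.1443, 0.1671]
tool_rot: [-2.901, 1.203, -0.002]
contact_force: [0.1, -0.4, -0.9]
gripper_width: -0.0001
```

Run:
```python
from h import *
from workcell import bot
s=bot.read_state();print(s["eef_pos"],s["contact_force"])
d=bot.snapshot("wrist");d2=bot.snapshot("scene");print(px(d2,286,263))
c=cv2.resize(d2["img"][150:320,220:390],(400,400),interpolation=cv2.INTER_CUBIC)
w=cv2.resize(d["img"][0:320,120:520],(400,320))
o=np.zeros((400,800,3),np.uint8);o[:,:400]=c;o[:320,400:]=w
cv2.imwrite("pics/p6.png",o[:,:,::-1])
```

```text
[ 0.45814153 -0.144265    0.16706679] [ 0.06232192 -0.40412646 -0.87308094]
[ 0.45891421 -0.14814797  0.07649833]
```

View pics/p6.png

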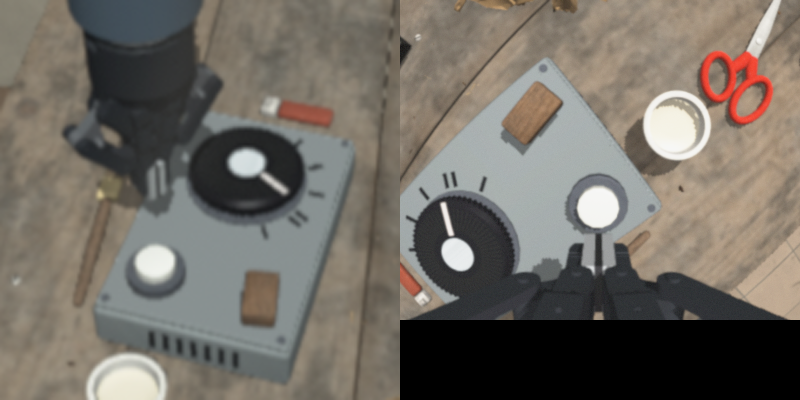

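The collar stands at about 66 mm, below the 70.6 mm the tip reached, so the 32 N stop was the button bottoming. The button is back up at 76 mm, the pointer is at the double bar, and the other items are unmoved.

```bash
python3 -c "
from workcell import bot
print(bot.sign_off())"
```

```text
the job is handed in; nothing more can be done
None
```

I turned the dial three clicks clockwise from the leftmost mark to the double bar, then pressed the start button fully down and let it come back up. The job is handed in at about 9 s, well under the 38 s limit.

- **Dial:** in the last pictures the pointer lines up with the double bar. While I was still holding it, it read about 3° past, and after lifting off it settled onto the mark.
- **Button:** the fingertip stopped rigidly at about 32 N and 70.6 mm height. The button top rests at about 76 mm and the collar is at about 66 mm, so this was the full 6 mm of travel and not the collar. Afterwards the top measured about 76 mm again.
- **Surroundings:** the brush, lighter, cup and block looked unmoved in the last pictures. The fingertip finished about 90 mm above the button with no contact force.

None of the checks failed or disagreed.

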